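# Sort the cheeses onto their display dishes

## Task

Lay out the cheese display: put the two round cheeses next to each other on the flat of the round white plate, the two bar-shaped cheeses inside the long wooden tray, and the wedge in the middle of the square marble slab, in any order. Each cheese must lie flat on its dish, just as it lay on the counter, not on a rim or on another cheese; set each one down rather than dropping or throwing it, and leave the flower pot and the card stand alone.

Things in the scene. Friction and masses are not known exactly. Their poses are not given: they have to be found in the camera images.
- round1: Small round cheese, an upright-standing squat cylinder 56 mm across and 36 mm high, pale yellow with a small white paper label on top, loose, about 95 g, rigid. Origin at the centre of its flat underside, z up. It stands flat on the counter at the start. The two rounds are interchangeable.
- round2: Small round cheese, an upright-standing squat cylinder 56 mm across and 36 mm high, pale yellow with a small white paper label on top, loose, about 95 g, rigid. Origin at the centre of its flat underside, z up. It stands flat on the counter at the start. The two rounds are interchangeable.
- bar1: Bar-shaped cheese, a rectangular block 76 mm long (its x), 38 mm wide (its y) and 34 mm high, same pale yellow, white paper label on top, loose, about 100 g, rigid. Origin at the centre of its underside, z up. It lies flat on the counter at the start, at any yaw. The two bars are interchangeable.
- bar2: Bar-shaped cheese, a rectangular block 76 mm long (its x), 38 mm wide (its y) and 34 mm high, same pale yellow, white paper label on top, loose, about 100 g, rigid. Origin at the centre of its underside, z up. It lies flat on the counter at the start, at any yaw. The two bars are interchangeable.
- wedge: Cheese wedge 36 mm high, from above a symmetric trapezoid 58 mm long (its x): blunt nose at -x, a flat face 16 mm wide; rind at +x, a flat face 50 mm wide, parallel to the nose. Same pale yellow, white paper label on top, loose, about 75 g, rigid. Origin on the underside, midway along the 58 mm, z up. Stands flat on the counter at the start, at any yaw.
- plate: Round white ceramic plate, fixed to the counter. Flat bottom inside, its upper face 6 mm above the counter, about 160 mm across, then a low sloping rim, 180 mm across at the top and 14 mm above the counter. Origin at the centre of its underside, on the counter, z up.
- tray: Long shallow tray of light wood, fixed to the counter: outside 76 mm (its x) by 212 mm (its y), inside 64 mm by 200 mm, walls 6 mm thick and 14 mm high, inner floor 6 mm above the counter. Wide enough for the two bars lying end to end along its y. Origin at the centre of its underside, on the counter, z up.
- slab: Square slab of pale marble, fixed to the counter: 120 mm by 120 mm (x, y), 12 mm thick with a flat top. Origin at the centre of its underside, on the counter, z up.
- flowerpot: Bystander: small steel bucket of red and pink flowers, 85 mm across, about 140 mm high, loose. Origin at the centre of its underside. At the far left edge of the work, as the robot sees it.
- cardstand: Bystander: price-card stand, a dark round foot 52 mm across with a thin stem and a blank yellow card 60 mm wide, 95 mm high in all, loose. Origin at the centre of its underside. Beyond the work, somewhat to the robot's right.
Things that resemble listed ones, but are neither listed nor needed, are in the scene too. Leave any orange or red look-alike of the bar2 alone.

How it is judged:
At the end, for the whole second after the job is handed in: Round centres within 54 mm of the plate's; bars within 16 mm (x) and 68 mm (y) of the tray's centre, in its axes; wedge origin within 20 mm of the slab's centre. Each underside less than 4 mm above its dish's floor, tilt under 0.1 rad, released, slower than 0.02 m/s (horizontal distance between each of round1, round2 and plate below 0.054 m and z of each of round1, round2 in the frame of plate below 0.01 m and x of bar1 in the frame of tray between -0.016 and 0.016 m and y of bar1 in the frame of tray between -0.068 and 0.068 m and z of each of bar1, bar2 in the frame of tray below 0.01 m and x of bar2 in the frame of tray between -0.016 and 0.016 m and y of bar2 in the frame of tray between -0.068 and 0.068 m and horizontal distance between wedge and slab below 0.02 m and z of wedge in the frame of slab below 0.016 m and angle between each of round1, round2, bar1, bar2, wedge's own z axis and vertical below 0.1 rad and linear speed of each of round1, round2, bar1, bar2, wedge below 0.02 m/s); the robot touches nothing.
It fails at once if a cheese falls or is thrown: it moves freely, out of the fingers, faster than 0.8 m/s (a drop of more than about 33 mm) ((linear speed of round1 above 0.8 m/s and contact force between round1 and the fingers below 0.1 N) or (linear speed of round2 above 0.8 m/s and contact force between round2 and the fingers below 0.1 N) or (linear speed of bar1 above 0.8 m/s and contact force between bar1 and the fingers below 0.1 N) or (linear speed of bar2 above 0.8 m/s and contact force between bar2 and the fingers below 0.1 N) or (linear speed of wedge above 0.8 m/s and contact force between wedge and the fingers below 0.1 N)).
It fails at once if the flower pot is shifted more than 20 mm or tipped over (distance of flowerpot from where it was at the start of the episode above 0.02 m or angle between flowerpot's own z axis and vertical above 0.3 rad).
It fails at once if the card stand is shifted more than 20 mm or tipped over (distance of cardstand from where it was at the start of the episode above 0.02 m or angle between cardstand's own z axis and vertical above 0.3 rad).
It also fails if it takes over 120 s, if anything falls off the work surface, if the arm or the gripper's body presses on something with over 40 N, if the wrist force passes 120 N, or if a joint passes its speed limit or range.

## Robot

A 6-joint arm with a two-finger parallel gripper is mounted at the origin on the work surface. World frame = base frame: x ahead of the robot, y to its left, z up, the work surface at z = 0. Lengths are in m, angles in rad, forces in N, time in s.
With the tool pointing down it reaches from about 0.35 to 0.775 m from the base axis. Payload 5.5 kg.
Tool frame: the origin (TCP) lies midway between the tips of the shut fingers; the grasp point (between the pads) lies 19 mm behind it (env.hold_point_z is the distance from the TCP to the grasp point, in m); z points along the fingers, y is the line along which they close (so a half turn about z gives the same grasp; the last joint's range is limited). The gripper opens to 85 mm and grips with 20 to 120 N. Pads are 22 mm wide; open, the fingers measure 114 mm over their backs; the gripper's body (76 mm by 85 mm) begins 54 mm behind the grasp point. The pads swing forward as they close: fully open they stand 13 mm farther back than shut.
Start: joints at [-1.375, 0.313, 0.046, 1.304, 0, 1.431], TCP at [0.189, -0.543, 0.231] pointing down, gripper open.
Joint ranges: [-2.76, 2.76], [-0.86, 1.69], [-1.03, 1.26], [-2.2, 2.34], [-1.47, 1.5], [-3.14, 3.14]. Speed limits (rad/s): [2.57, 2.57, 3.14, 3.14, 3.14, 3.14].

## Interface

Orientations are given as a unit quaternion [w, x, y, z].
In Python, from workcell import env, read_camera gives the robot as it stands. The module is installed in compiled form; this text tells all that it offers.
- The arm moves only by the tool carry_out, never from a script. Its argument "moves" is a list of rows, each an object of numbers: "tx", "ty", "tz": the shift along the world's x, y, z in cm; "wx", "wy", "wz": the turn, a rotation vector about the world's x, y, z in rad; "claw": the closure, from -1 (fully open) to 1 (shut). A call has 1 to 8 rows; each row shifts and turns the commanded pose from where the row before left it; what a row does not reach is not made up. A row lasts 1/8 s, in which the tool goes at most 62.5 mm and 10.7 degrees, less where a joint would pass 70% of its speed; a pose out of reach is approached as far as the arm can. A call is refused whole if a number of a shift passes 6.25 or a number of a turn 0.188, either way. A call with a gripper value outside its range is refused whole. The fingers move at their own pace and stop on an object; "newtons" is the grip in N (left out, the last holds). Time passes only in rows, so rows that do not move let the fingers close. It gives the time, the measured TCP pose, the force, the opening and the grip force at its end, in the units of the state.
- env.get_state(): the state, without advancing time (a new reading comes with each control period).
- read_camera(name): name is "side" or "top" or "wrist"; returns a dict with "image" (384x512x3 uint8, blue, green, red), "z_map" (384x512 float32, m along the optical axis (not along the pixel's ray), 0 where there is no reading), "fx", "fy", "cx", "cy" (pixels), "camera_from_world" (4x4, takes a point from world to camera coordinates); the wrist camera has in their place "hand_eye" (4x4, takes a point from camera to tool coordinates, whose origin is the TCP and whose axes are the flange's). Camera axes: x right, y down, z forward; pixel columns grow to the right and rows downward; lengths in m; the calibration is good to about 2 mm. A picture is of the moment at which its call begins: read the wrist's pose just before it.
- env.hand_in(): hands the job in; it is judged then, once.
The state is a dict: "clock": time; "joint_pos": joint angles; "qvel": joint speeds; "tau": joint torques, N m; "tcp_pos": TCP position; "orientation": TCP orientation; "wrist_force": force on the tool from outside, world axes, zero at the start; "ft_torque": the same for the moment, N m; "finger_gap": finger opening in m; "grip_force": force on a finger pad.
Only numpy, scipy, OpenCV 4.12 (cv2) and the standard library are available. Lean on these libraries where they do the work, as an engineer would, in place of code of your own. Each camera call takes 0.05 s, during which the arm holds its last target. There are 200 camera calls.

## Working session

There is one attempt and no reset: what is moved stays moved. The work goes in short steps, Python scripts to look and compute and a tool call to move; the robot and the scene stay as the last step left them, time stands still between calls to the robot, and variables do not carry over. Pictures are saved under pics/ and viewed, at most 14 in all, crops included, and the job is handed in when it is done.

Besides the shell and the picture viewer there is one more tool, called after "Emit:" by a JSON object that holds its "op" and its "data". carry_out: Moves the arm, as the interface text tells. Its arguments: {"type":"object","properties":{"moves":{"type":"array","items":{"type":"object","properties":{"tx":{"type":"number"},"ty":{"type":"number"},"tz":{"type":"number"},"wx":{"type":"number"},"wy":{"type":"number"},"wz":{"type":"number"},"claw":{"type":"number"}}}},"newtons":{"type":"number"}},"required":["moves"]}

```bash
mkdir -p pics; cat > h.py <<'E'
import numpy as np, cv2
from workcell import env, read_camera
def cloud(c):
    z=c["z_map"]; v,u=np.indices(z.shape)
    P=np.stack([(u-c["cx"])/c["fx"]*z,(v-c["cy"])/c["fy"]*z,z],-1)
    T=np.linalg.inv(c["camera_from_world"])
    W=P@T[:3,:3].T+T[:3,3]; W[z==0]=np.nan
    return W
E
python3 - <<'E'
from h import *
for n in("top","side"):
    c=read_camera(n); cv2.imwrite(f"pics/{n}0.png",cv2.resize(c["image"],(800,600),interpolation=cv2.INTER_CUBIC))
    np.savez(f"{n}0.npz",W=cloud(c),im=c["image"]); print(n,c["fx"],np.linalg.inv(c["camera_from_world"]).round(3)[:3].tolist())
print(env.get_state(),env.hold_point_z)
E
```

```text
top 419.2079835247801 [[0.012, -0.993, 0.115, 0.409], [-1.0, -0.013, -0.002, 0.047], [0.004, -0.115, -0.993, 1.341]]
side 387.05711738827506 [[-0.674, -0.384, 0.631, -0.159], [-0.738, 0.349, -0.577, 0.719], [0.002, -0.855, -0.519, 0.638]]
{'clock': 0.1, 'joint_pos': array([-1.37461318e+00,  3.13946771e-01,  4.50952347e-02,  1.30361401e+00,
        7.64135056e-06,  1.43119297e+00]), 'qvel': array([-0.00038485, -0.00140878,  0.00211462, -0.00057704, -0.0007561 ,
       -0.00056106]), 'tau': array([ 3.85009887e-03, -4.81724596e+01,  2.99243528e+01,  1.27521035e-02,
        1.04051790e-05, -2.73192455e-06]), 'tcp_pos': array([ 0.18937012, -0.54243491,  0.23048692]), 'orientation': array([-8.34383871e-04,  9.85938661e-01,  1.67105536e-01, -1.97887291e-05]), 'wrist_force': array([-0.00700699, -0.44360035,  0.14623937]), 'ft_torque': array([-0.01952842,  0.00015292,  0.02275093]), 'grip_force': 0.0, 'finger_gap': 0.08539017993453511} 0.0187
```

View pics/top0.png

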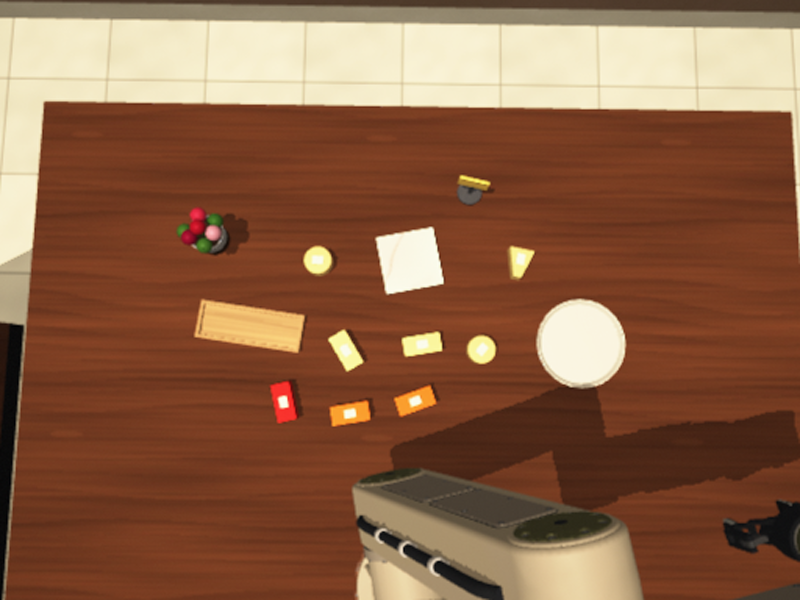

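View pics/side0.png

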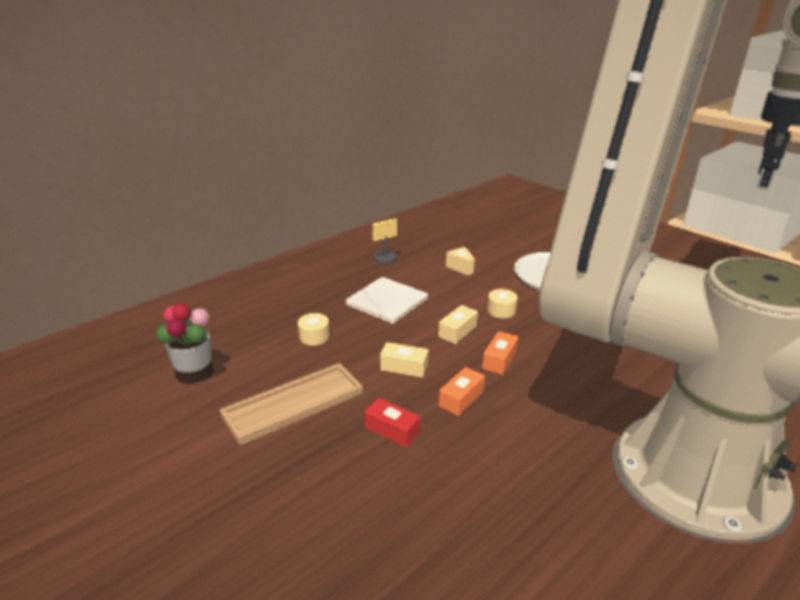

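The top view shows:
- **Rounds:** (318,260) and (481,349).
- **Pale yellow bars:** (346,350) and (422,344). The look-alike bars are orange at (350,413) and (415,400), and red at (284,402). The pale yellow ones fit the description.
- **Wedge:** (520,262).
- **Dishes:** slab (410,260), tray (249,325), plate (581,343).
- **Bystanders:** pot (203,232), card stand (472,190).

Next I'll measure positions and confirm them in a crop.

```bash
python3 - <<'E'
from h import *
d=np.load("top0.npz"); W=d["W"]; im=d["im"]
roi=np.zeros(W.shape[:2],bool); roi[100:290,105:415]=1
print("counter z",np.nanmedian(W[...,2][180:190,130:400]))
hsv=cv2.cvtColor(im,cv2.COLOR_BGR2HSV)
def comps(m,name,zlo,zhi,ma):
    n,l,s,c=cv2.connectedComponentsWithStats((m&roi).astype(np.uint8))
    for i in range(1,n):
        if s[i,4]<ma: continue
        p=W[l==i]; p=p[np.isfinite(p[:,2])]
        if len(p)<20: continue
        r=cv2.minAreaRect((p[:,:2]*1000).astype(np.float32))
        print(name,"px800",(c[i]*1.5625).round(),"n",s[i,4],"mean",p.mean(0).round(4),"zmed",np.median(p[:,2]).round(4),"rect",np.round(r[0]),np.round(r[1]),round(r[2],1), "hsv",np.median(hsv[l==i],0))
Z=W[...,2]
comps((Z>0.029)&(Z<.045),"tall",0,0,40)
comps((Z>0.004)&(Z<.02),"low",0,0,300)
c=cv2.resize(im[130:280,120:410],(0,0),fx=2.7,fy=2.7,interpolation=cv2.INTER_CUBIC)
cv2.imwrite("pics/crop1.png",c)
E
```

```text
counter z 0.00042066002144158787
tall px800 [318. 260.] n 243 mean [0.6341 0.1985 0.0359] zmed 0.036 rect [634. 199.] [54. 54.] 27.9 hsv [ 28.  97. 250.]
tall px800 [520. 260.] n 200 mean [ 0.6388 -0.21    0.0358] zmed 0.0358 rect [ 635. -209.] [49. 58.] 75.9 hsv [ 28. 103. 250.]
tall px800 [346. 350.] n 291 mean [0.4534 0.138  0.0341] zmed 0.0341 rect [454. 138.] [76. 38.] 31.4 hsv [ 29.  87. 250.]
tall px800 [422. 344.] n 291 mean [ 0.4674 -0.0132  0.0344] zmed 0.0344 rect [468. -13.] [38. 76.] 10.2 hsv [ 29.  91. 250.]
tall px800 [482. 349.] n 251 mean [ 0.4583 -0.1321  0.0362] zmed 0.0362 rect [ 459. -133.] [54. 53.] 27.1 hsv [ 28.  96. 250.]
tall px800 [283. 402.] n 298 mean [0.3502 0.2587 0.0342] zmed 0.0342 rect [351. 259.] [75. 38.] 13.3 hsv [  1. 209. 248.]
tall px800 [415. 401.] n 302 mean [ 0.3556 -0.0009  0.0344] zmed 0.0342 rect [355.  -1.] [38. 76.] 19.9 hsv [ 16. 209. 250.]
tall px800 [350. 413.] n 294 mean [0.3298 0.1269 0.0341] zmed 0.034 rect [330. 127.] [38. 76.] 9.7 hsv [ 17. 207. 250.]
low px800 [410. 261.] n 1386 mean [0.6396 0.0122 0.0119] zmed 0.0119 rect [642.  11.] [129. 127.] 11.7 hsv [ 26.  20. 250.]
low px800 [581. 343.] n 2132 mean [ 0.4742 -0.3388  0.0084] zmed 0.0078 rect [ 478. -339.] [183. 185.] 22.4 hsv [ 24.  26. 250.]
low px800 [250. 326.] n 1317 mean [0.5007 0.3358 0.0088] zmed 0.0078 rect [501. 337.] [218.  84.] 80.9 hsv [ 18. 136. 241.]
```

View pics/crop1.png

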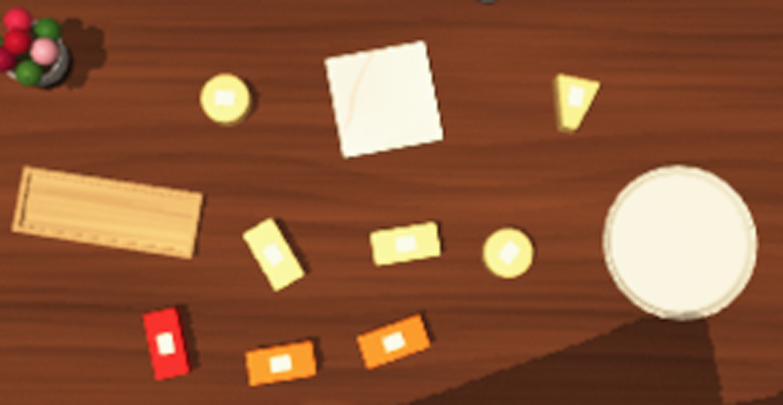

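The crop agrees with the measurements. The two pale yellow bars are at (272,254) and (405,244), and the orange and red ones are distinct. All heights and sizes match the description. I'll start with the wedge.

Emit:
{"op": "carry_out", "data": {"moves": [{"tx": 4.2, "ty": 3.1, "wz": 0.124, "claw": -1}, {"tx": 4.2, "ty": 3.1, "wz": 0.124}, {"tx": 4.2, "ty": 3.1, "wz": 0.124}, {"tx": 4.2, "ty": 3.1, "wz": 0.124}, {"tx": 4.2, "ty": 3.1, "wz": 0.124}, {"tx": 4.2, "ty": 3.1, "wz": 0.124}, {"tx": 4.2, "ty": 3.1, "wz": 0.124}, {"tx": 4.2, "ty": 3.1, "wz": 0.124}], "newtons": 30}}

```text
invalid input at $.moves[0]: expected keys tx, ty, tz, wx, wy, wz, claw
```

Emit:
{"op": "carry_out", "data": {"moves": [{"tx": 4.2, "ty": 3.1, "tz": 0, "wx": 0, "wy": 0, "wz": 0.124, "claw": -1}, {"tx": 4.2, "ty": 3.1, "tz": 0, "wx": 0, "wy": 0, "wz": 0.124, "claw": -1}, {"tx": 4.2, "ty": 3.1, "tz": 0, "wx": 0, "wy": 0, "wz": 0.124, "claw": -1}, {"tx": 4.2, "ty": 3.1, "tz": 0, "wx": 0, "wy": 0, "wz": 0.124, "claw": -1}, {"tx": 4.2, "ty": 3.1, "tz": 0, "wx": 0, "wy": 0, "wz": 0.124, "claw": -1}, {"tx": 4.2, "ty": 3.1, "tz": 0, "wx": 0, "wy": 0, "wz": 0.124, "claw": -1}, {"tx": 4.2, "ty": 3.1, "tz": 0, "wx": 0, "wy": 0, "wz": 0.124, "claw": -1}, {"tx": 4.2, "ty": 3.1, "tz": 0, "wx": 0, "wy": 0, "wz": 0.124, "claw": -1}], "newtons": 30}}

```text
clock: 1.1
tcp_pos: [0.5265, -0.2936, 0.2309]
orientation: [-0.0, 0.786, 0.618, -0.0]
wrist_force: [0.8, -0.0, -0.1]
finger_gap: 0.0853
grip_force: 0.0
```

Emit:
{"op": "carry_out", "data": {"moves": [{"tx": 3.6, "ty": 2.8, "tz": -3, "wx": 0, "wy": 0, "wz": 0, "claw": -1}, {"tx": 3.6, "ty": 2.8, "tz": -3, "wx": 0, "wy": 0, "wz": 0, "claw": -1}, {"tx": 3.65, "ty": 2.85, "tz": -3, "wx": 0, "wy": 0, "wz": 0, "claw": -1}, {"tx": 0, "ty": 0, "tz": -4, "wx": 0, "wy": 0, "wz": 0, "claw": -1}, {"tx": 0, "ty": 0, "tz": -4, "wx": 0, "wy": 0, "wz": 0, "claw": -1}, {"tx": 0, "ty": 0, "tz": -3.6, "wx": 0, "wy": 0, "wz": 0, "claw": -1}, {"tx": 0, "ty": 0, "tz": -2, "wx": 0, "wy": 0, "wz": 0, "claw": -1}, {"tx": 0, "ty": 0, "tz": 0, "wx": 0, "wy": 0, "wz": 0, "claw": 0.2}]}}

```text
clock: 2.1
tcp_pos: [0.6319, -0.2095, 0.0026]
orientation: [-0.002, 0.788, 0.616, -0.001]
wrist_force: [-0.1, -0.3, 0.9]
finger_gap: 0.0698
grip_force: 0.0
```

Emit:
{"op": "carry_out", "data": {"moves": [{"tx": 0, "ty": 0, "tz": 0, "wx": 0, "wy": 0, "wz": 0, "claw": 1}, {"tx": 0, "ty": 0, "tz": 0, "wx": 0, "wy": 0, "wz": 0, "claw": 1}, {"tx": 0, "ty": 0, "tz": 0, "wx": 0, "wy": 0, "wz": 0, "claw": 1}]}}

```text
clock: 2.48
tcp_pos: [0.6345, -0.2107, 0.0064]
orientation: [0.001, 0.788, 0.616, 0.0]
wrist_force: [0.3, 0.2, -0.6]
finger_gap: 0.0578
grip_force: 32.4
```

Emit:
{"op": "carry_out", "data": {"moves": [{"tx": 0, "ty": 0, "tz": 3, "wx": 0, "wy": 0, "wz": 0, "claw": 1}, {"tx": 0.6, "ty": 2.5, "tz": 3, "wx": 0, "wy": 0, "wz": 0, "claw": 1}, {"tx": 0, "ty": 5, "tz": 0, "wx": 0, "wy": 0, "wz": 0, "claw": 1}, {"tx": 0, "ty": 5.5, "tz": 0, "wx": 0, "wy": 0, "wz": 0, "claw": 1}, {"tx": 0, "ty": 5, "tz": 0, "wx": 0, "wy": 0, "wz": 0, "claw": 1}, {"tx": 0, "ty": 4.2, "tz": -1, "wx": 0, "wy": 0, "wz": 0, "claw": 1}, {"tx": 0, "ty": 0, "tz": -2, "wx": 0, "wy": 0, "wz": 0, "claw": 1}, {"tx": 0, "ty": 0, "tz": 0, "wx": 0, "wy": 0, "wz": 0, "claw": 1}]}}

```text
clock: 3.48
tcp_pos: [0.6386, 0.0124, 0.0343]
orientation: [-0.001, 0.787, 0.617, -0.001]
wrist_force: [-1.1, 0.5, 0.1]
finger_gap: 0.0577
grip_force: 32.5
```

Emit:
{"op": "carry_out", "data": {"moves": [{"tx": 0.2, "ty": 0, "tz": -1, "wx": 0, "wy": 0, "wz": 0, "claw": 1}, {"tx": 0, "ty": 0, "tz": -0.5, "wx": 0, "wy": 0, "wz": 0, "claw": 1}, {"tx": 0, "ty": 0, "tz": 0, "wx": 0, "wy": 0, "wz": 0, "claw": 1}, {"tx": 0, "ty": 0, "tz": 0, "wx": 0, "wy": 0, "wz": 0, "claw": -1}, {"tx": 0, "ty": 0, "tz": 0, "wx": 0, "wy": 0, "wz": 0, "claw": -1}, {"tx": 0, "ty": 0, "tz": 0, "wx": 0, "wy": 0, "wz": 0, "claw": -1}, {"tx": 0, "ty": 0, "tz": 4, "wx": 0, "wy": 0, "wz": 0, "claw": -1}, {"tx": 0, "ty": 0, "tz": 4, "wx": 0, "wy": 0, "wz": 0, "claw": -1}]}}

```text
clock: 4.47
tcp_pos: [0.6415, 0.0117, 0.1008]
orientation: [-0.0, 0.788, 0.616, -0.0]
wrist_force: [0.3, 0.4, 0.1]
finger_gap: 0.0853
grip_force: 0.0
```

Emit:
{"op": "carry_out", "data": {"moves": [{"tx": -0.75, "ty": 5, "tz": 0, "wx": 0, "wy": 0, "wz": 0, "claw": -1}, {"tx": 0, "ty": 5, "tz": 0, "wx": 0, "wy": 0, "wz": 0, "claw": -1}, {"tx": 0, "ty": 5, "tz": 0, "wx": 0, "wy": 0, "wz": 0, "claw": -1}, {"tx": 0, "ty": 3.7, "tz": 0, "wx": 0, "wy": 0, "wz": 0, "claw": -1}, {"tx": 0, "ty": 0, "tz": -4, "wx": 0, "wy": 0, "wz": 0, "claw": -1}, {"tx": 0, "ty": 0, "tz": -4, "wx": 0, "wy": 0, "wz": 0, "claw": -1}, {"tx": 0, "ty": 0, "tz": -1.5, "wx": 0, "wy": 0, "wz": 0, "claw": -1}, {"tx": 0, "ty": 0, "tz": 0, "wx": 0, "wy": 0, "wz": 0, "claw": -1}]}}

```text
clock: 5.48
tcp_pos: [0.6337, 0.1983, 0.0045]
orientation: [-0.0, 0.788, 0.616, -0.001]
wrist_force: [0.1, 0.6, -0.3]
finger_gap: 0.0851
grip_force: 0.0
```

Emit:
{"op": "carry_out", "data": {"moves": [{"tx": 0, "ty": 0, "tz": 0, "wx": 0, "wy": 0, "wz": 0, "claw": 0.2}, {"tx": 0, "ty": 0, "tz": 0, "wx": 0, "wy": 0, "wz": 0, "claw": 1}, {"tx": 0, "ty": 0, "tz": 0, "wx": 0, "wy": 0, "wz": 0, "claw": 1}, {"tx": 0, "ty": 0, "tz": 0, "wx": 0, "wy": 0, "wz": 0, "claw": 1}]}}

```text
clock: 5.98
tcp_pos: [0.6361, 0.1987, 0.0075]
orientation: [0.001, 0.788, 0.616, 0.002]
wrist_force: [0.3, -0.8, 6.6]
finger_gap: 0.0552
grip_force: 32.4
```

Emit:
{"op": "carry_out", "data": {"moves": [{"tx": 0, "ty": 0, "tz": 5, "wx": 0, "wy": 0, "wz": 0, "claw": 1}, {"tx": -1.54, "ty": -5.17, "tz": 3, "wx": 0, "wy": 0, "wz": 0, "claw": 1}, {"tx": -1.54, "ty": -5.17, "tz": 2, "wx": 0, "wy": 0, "wz": 0, "claw": 1}, {"tx": -1.54, "ty": -5.17, "tz": 0, "wx": 0, "wy": 0, "wz": 0, "claw": 1}, {"tx": -1.54, "ty": -5.17, "tz": 0, "wx": 0, "wy": 0, "wz": 0, "claw": 1}, {"tx": -1.54, "ty": -5.17, "tz": 0, "wx": 0, "wy": 0, "wz": 0, "claw": 1}, {"tx": -1.54, "ty": -5.17, "tz": 0, "wx": 0, "wy": 0, "wz": 0, "claw": 1}, {"tx": -1.54, "ty": -5.17, "tz": 0, "wx": 0, "wy": 0, "wz": 0, "claw": 1}]}}

```text
clock: 6.98
tcp_pos: [0.526, -0.1649, 0.1058]
orientation: [0.0, 0.788, 0.616, 0.0]
wrist_force: [0.7, -0.5, -0.8]
finger_gap: 0.055
grip_force: 32.5
```

Emit:
{"op": "carry_out", "data": {"moves": [{"tx": -1.54, "ty": -5.17, "tz": 0, "wx": 0, "wy": 0, "wz": 0, "claw": 1}, {"tx": -1.54, "ty": -5.17, "tz": 0, "wx": 0, "wy": 0, "wz": 0, "claw": 1}, {"tx": -1.54, "ty": -5.17, "tz": 0, "wx": 0, "wy": 0, "wz": 0, "claw": 1}, {"tx": -1.54, "ty": -5.17, "tz": 0, "wx": 0, "wy": 0, "wz": 0, "claw": 1}, {"tx": 0, "ty": 0, "tz": -4, "wx": 0, "wy": 0, "wz": 0, "claw": 1}, {"tx": 0, "ty": 0, "tz": -3, "wx": 0, "wy": 0, "wz": 0, "claw": 1}, {"tx": 0, "ty": 0, "tz": 0, "wx": 0, "wy": 0, "wz": 0, "claw": 1}]}}

```text
clock: 7.85
tcp_pos: [0.4631, -0.3685, 0.033]
orientation: [-0.003, 0.788, 0.616, -0.0]
wrist_force: [0.1, 0.5, -0.9]
finger_gap: 0.0553
grip_force: 32.5
```

Emit:
{"op": "carry_out", "data": {"moves": [{"tx": 0.2, "ty": 0, "tz": -1.4, "wx": 0, "wy": 0, "wz": 0, "claw": 1}, {"tx": 0, "ty": 0, "tz": -0.6, "wx": 0, "wy": 0, "wz": 0, "claw": 1}, {"tx": 0, "ty": 0, "tz": 0, "wx": 0, "wy": 0, "wz": 0, "claw": 1}]}}

```text
clock: 8.22
tcp_pos: [0.4672, -0.3699, 0.0154]
orientation: [0.0, 0.787, 0.616, 0.0]
wrist_force: [0.9, -0.3, -0.9]
finger_gap: 0.0553
grip_force: 32.5
```

Emit:
{"op": "carry_out", "data": {"moves": [{"tx": 0, "ty": 0, "tz": 0, "wx": 0, "wy": 0, "wz": 0, "claw": -1}, {"tx": 0, "ty": 0, "tz": 0, "wx": 0, "wy": 0, "wz": 0, "claw": -1}, {"tx": 0, "ty": 0, "tz": 0, "wx": 0, "wy": 0, "wz": 0, "claw": -1}, {"tx": 0, "ty": 0, "tz": 4, "wx": 0, "wy": 0, "wz": 0, "claw": -1}, {"tx": 0, "ty": 0, "tz": 4, "wx": 0, "wy": 0, "wz": 0, "claw": -1}, {"tx": 0, "ty": 4, "tz": 0, "wx": 0, "wy": 0, "wz": 0, "claw": -1}, {"tx": 0, "ty": 4, "tz": 0, "wx": 0, "wy": 0, "wz": 0, "claw": -1}, {"tx": 0, "ty": 4, "tz": 0, "wx": 0, "wy": 0, "wz": 0, "claw": -1}]}}

```text
clock: 9.22
tcp_pos: [0.4671, -0.2492, 0.0957]
orientation: [0.0, 0.788, 0.616, 0.0]
wrist_force: [1.0, 0.7, 0.4]
finger_gap: 0.0853
grip_force: 0.0
```

Emit:
{"op": "carry_out", "data": {"moves": [{"tx": -0.8, "ty": 5, "tz": 0, "wx": 0, "wy": 0, "wz": 0, "claw": -1}, {"tx": 0, "ty": 4, "tz": 0, "wx": 0, "wy": 0, "wz": 0, "claw": -1}, {"tx": 0, "ty": 2.6, "tz": 0, "wx": 0, "wy": 0, "wz": 0, "claw": -1}, {"tx": 0, "ty": 0, "tz": -4, "wx": 0, "wy": 0, "wz": 0, "claw": -1}, {"tx": 0, "ty": 0, "tz": -3.5, "wx": 0, "wy": 0, "wz": 0, "claw": -1}, {"tx": 0, "ty": 0, "tz": -1.2, "wx": 0, "wy": 0, "wz": 0, "claw": -1}, {"tx": 0, "ty": 0, "tz": 0, "wx": 0, "wy": 0, "wz": 0, "claw": -1}]}}

```text
clock: 10.1
tcp_pos: [0.4587, -0.134, 0.0081]
orientation: [-0.001, 0.788, 0.616, -0.0]
wrist_force: [0.3, 0.2, 0.1]
finger_gap: 0.0853
grip_force: 0.0
```

Emit:
{"op": "carry_out", "data": {"moves": [{"tx": 0, "ty": 0, "tz": 0, "wx": 0, "wy": 0, "wz": 0, "claw": 0.2}, {"tx": 0, "ty": 0, "tz": 0, "wx": 0, "wy": 0, "wz": 0, "claw": 1}, {"tx": 0, "ty": 0, "tz": 0, "wx": 0, "wy": 0, "wz": 0, "claw": 1}, {"tx": 0, "ty": 0, "tz": 0, "wx": 0, "wy": 0, "wz": 0, "claw": 1}]}}

```text
clock: 10.6
tcp_pos: [0.4602, -0.1348, 0.0098]
orientation: [0.001, 0.788, 0.616, 0.001]
wrist_force: [-0.0, 0.3, 6.1]
finger_gap: 0.055
grip_force: 31.5
```

Emit:
{"op": "carry_out", "data": {"moves": [{"tx": 0, "ty": 0, "tz": 5, "wx": 0, "wy": 0, "wz": 0, "claw": 1}, {"tx": 0.6, "ty": -4.3, "tz": 0, "wx": 0, "wy": 0, "wz": 0, "claw": 1}, {"tx": 0.6, "ty": -4.3, "tz": 0, "wx": 0, "wy": 0, "wz": 0, "claw": 1}, {"tx": 0.6, "ty": -4.3, "tz": 0, "wx": 0, "wy": 0, "wz": 0, "claw": 1}, {"tx": 0.5, "ty": -4.4, "tz": 0, "wx": 0, "wy": 0, "wz": 0, "claw": 1}, {"tx": 0, "ty": 0, "tz": -2.2, "wx": 0, "wy": 0, "wz": 0, "claw": 1}, {"tx": 0, "ty": 0, "tz": -1, "wx": 0, "wy": 0, "wz": 0, "claw": 1}, {"tx": 0, "ty": 0, "tz": 0, "wx": 0, "wy": 0, "wz": 0, "claw": 1}]}}

```text
clock: 11.6
tcp_pos: [0.4812, -0.306, 0.0255]
orientation: [-0.001, 0.787, 0.616, -0.0]
wrist_force: [0.0, -0.6, -0.5]
finger_gap: 0.0553
grip_force: 32.9
```

Emit:
{"op": "carry_out", "data": {"moves": [{"tx": 0, "ty": 0, "tz": -0.9, "wx": 0, "wy": 0, "wz": 0, "claw": 1}, {"tx": 0, "ty": 0, "tz": 0, "wx": 0, "wy": 0, "wz": 0, "claw": 1}, {"tx": 0, "ty": 0, "tz": 0, "wx": 0, "wy": 0, "wz": 0, "claw": -1}, {"tx": 0, "ty": 0, "tz": 0, "wx": 0, "wy": 0, "wz": 0, "claw": -1}, {"tx": 0, "ty": 0, "tz": 0, "wx": 0, "wy": 0, "wz": 0, "claw": -1}, {"tx": 0, "ty": 0, "tz": 4, "wx": 0, "wy": 0, "wz": 0, "claw": -1}, {"tx": 0, "ty": 0, "tz": 5, "wx": 0, "wy": 0, "wz": 0, "claw": -1}, {"tx": 0, "ty": 4, "tz": 0, "wx": 0, "wy": 0, "wz": 0.1, "claw": -1}]}}

```text
clock: 12.6
tcp_pos: [0.4854, -0.2711, 0.1121]
orientation: [0.005, 0.756, 0.654, 0.001]
wrist_force: [-0.1, 0.1, -0.7]
finger_gap: 0.0853
grip_force: 0.0
```

Emit:
{"op": "carry_out", "data": {"moves": [{"tx": -0.25, "ty": 4.25, "tz": 0, "wx": 0, "wy": 0, "wz": 0.054, "claw": -1}, {"tx": -0.25, "ty": 4.25, "tz": 0, "wx": 0, "wy": 0, "wz": 0.054, "claw": -1}, {"tx": -0.25, "ty": 4.25, "tz": 0, "wx": 0, "wy": 0, "wz": 0.054, "claw": -1}, {"tx": -0.25, "ty": 4.25, "tz": 0, "wx": 0, "wy": 0, "wz": 0.054, "claw": -1}, {"tx": -0.25, "ty": 4.25, "tz": 0, "wx": 0, "wy": 0, "wz": 0.054, "claw": -1}, {"tx": -0.25, "ty": 4.25, "tz": -3, "wx": 0, "wy": 0, "wz": 0.054, "claw": -1}, {"tx": 0, "ty": 0, "tz": 0, "wx": 0, "wy": 0, "wz": 0, "claw": -1}]}}

```text
clock: 13.48
tcp_pos: [0.4646, -0.0094, 0.0757]
orientation: [-0.002, 0.639, 0.77, -0.001]
wrist_force: [0.1, -0.6, -0.0]
finger_gap: 0.0858
grip_force: 0.0
```

```bash
python3 - <<'E'
from h import *
c=read_camera("top"); im=c["image"]
cv2.imwrite("pics/top1.png",cv2.resize(im[110:290,110:420],(0,0),fx=2.5,fy=2.5,interpolation=cv2.INTER_CUBIC))
print({k:env.get_state()[k] for k in("tcp_pos","orientation")})
E
```

```text
{'tcp_pos': array([ 0.46605665, -0.01084842,  0.07674446]), 'orientation': array([-7.03270756e-04,  6.39331475e-01,  7.68930777e-01, -4.80231917e-04])}
```

View pics/top1.png

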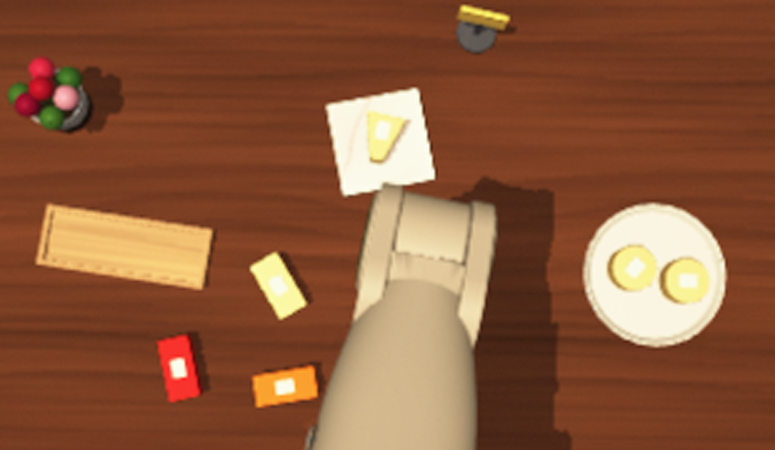

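The picture shows the wedge centred on the slab at (385,135) and both rounds flat on the plate at (633,268) and (685,281). The other bar is still at (278,285). Next is bar B.

Emit:
{"op": "carry_out", "data": {"moves": [{"tx": 0.1, "ty": 0, "tz": -3.5, "wx": 0, "wy": 0, "wz": 0, "claw": -1}, {"tx": 0, "ty": 0, "tz": -2, "wx": 0, "wy": 0, "wz": 0, "claw": -1}, {"tx": 0, "ty": 0, "tz": -1, "wx": 0, "wy": 0, "wz": 0, "claw": -1}, {"tx": 0, "ty": 0, "tz": 0, "wx": 0, "wy": 0, "wz": 0, "claw": -0.2}, {"tx": 0, "ty": 0, "tz": 0, "wx": 0, "wy": 0, "wz": 0, "claw": 1}, {"tx": 0, "ty": 0, "tz": 0, "wx": 0, "wy": 0, "wz": 0, "claw": 1}, {"tx": 0, "ty": 0, "tz": 0, "wx": 0, "wy": 0, "wz": 0, "claw": 1}, {"tx": 0, "ty": 0, "tz": 0, "wx": 0, "wy": 0, "wz": 0, "claw": 1}]}}

```text
clock: 14.52
tcp_pos: [0.4691, -0.0125, 0.0134]
orientation: [0.001, 0.64, 0.768, 0.0]
wrist_force: [-0.3, 0.4, 5.2]
finger_gap: 0.0376
grip_force: 31.1
```

Emit:
{"op": "carry_out", "data": {"moves": [{"tx": 0, "ty": 0, "tz": 5, "wx": 0, "wy": 0, "wz": 0, "claw": 1}, {"tx": 0.49, "ty": 4.93, "tz": 3, "wx": 0, "wy": 0, "wz": -0.05, "claw": 1}, {"tx": 0.49, "ty": 4.93, "tz": 0, "wx": 0, "wy": 0, "wz": -0.05, "claw": 1}, {"tx": 0.49, "ty": 4.93, "tz": 0, "wx": 0, "wy": 0, "wz": -0.05, "claw": 1}, {"tx": 0.49, "ty": 4.93, "tz": 0, "wx": 0, "wy": 0, "wz": -0.05, "claw": 1}, {"tx": 0.49, "ty": 4.93, "tz": 0, "wx": 0, "wy": 0, "wz": -0.05, "claw": 1}, {"tx": 0.49, "ty": 4.93, "tz": 0, "wx": 0, "wy": 0, "wz": -0.05, "claw": 1}, {"tx": 0.49, "ty": 4.93, "tz": 0, "wx": 0, "wy": 0, "wz": -0.04, "claw": 1}]}}

```text
clock: 15.52
tcp_pos: [0.502, 0.3346, 0.0921]
orientation: [0.0, 0.761, 0.648, -0.0]
wrist_force: [0.6, -0.6, -2.0]
finger_gap: 0.0371
grip_force: 31.1
```

Emit:
{"op": "carry_out", "data": {"moves": [{"tx": 0.49, "ty": 4.93, "tz": 0, "wx": 0, "wy": 0, "wz": 0, "claw": 1}, {"tx": 0, "ty": 0, "tz": -3, "wx": 0, "wy": 0, "wz": 0, "claw": 1}, {"tx": 0, "ty": 0, "tz": -2, "wx": 0, "wy": 0, "wz": 0, "claw": 1}, {"tx": 0, "ty": 0, "tz": 0, "wx": 0, "wy": 0, "wz": 0, "claw": 1}]}}

```text
clock: 16.02
tcp_pos: [0.5052, 0.3815, 0.0401]
orientation: [-0.0, 0.761, 0.649, -0.002]
wrist_force: [0.1, -0.3, -0.8]
finger_gap: 0.0371
grip_force: 31.0
```

Emit:
{"op": "carry_out", "data": {"moves": [{"tx": 0, "ty": 0, "tz": -1, "wx": 0, "wy": 0, "wz": 0, "claw": 1}, {"tx": 0, "ty": 0, "tz": -0.7, "wx": 0, "wy": 0, "wz": 0, "claw": 1}, {"tx": 0, "ty": 0, "tz": 0, "wx": 0, "wy": 0, "wz": 0, "claw": 1}]}}

```text
clock: 16.4
tcp_pos: [0.5071, 0.382, 0.025]
orientation: [-0.0, 0.761, 0.649, -0.0]
wrist_force: [-1.1, 0.2, -1.6]
finger_gap: 0.0372
grip_force: 31.0
```

Emit:
{"op": "carry_out", "data": {"moves": [{"tx": 0, "ty": 0, "tz": -0.4, "wx": 0, "wy": 0, "wz": 0, "claw": 1}, {"tx": 0, "ty": 0, "tz": 0, "wx": 0, "wy": 0, "wz": 0, "claw": 1}, {"tx": 0, "ty": 0, "tz": 0, "wx": 0, "wy": 0, "wz": 0, "claw": -1}, {"tx": 0, "ty": 0, "tz": 0, "wx": 0, "wy": 0, "wz": 0, "claw": -1}, {"tx": 0, "ty": 0, "tz": 0, "wx": 0, "wy": 0, "wz": 0, "claw": -1}, {"tx": 0, "ty": 0, "tz": 3, "wx": 0, "wy": 0, "wz": 0, "claw": -1}, {"tx": 0, "ty": 0, "tz": 5, "wx": 0, "wy": 0, "wz": 0, "claw": -1}, {"tx": 0, "ty": 0, "tz": 0, "wx": 0, "wy": 0, "wz": 0, "claw": -1}]}}

```text
clock: 17.4
tcp_pos: [0.5102, 0.384, 0.1063]
orientation: [0.001, 0.761, 0.649, 0.004]
wrist_force: [0.7, 0.1, 0.8]
finger_gap: 0.0857
grip_force: 0.0
```

Emit:
{"op": "carry_out", "data": {"moves": [{"tx": -0.9, "ty": -4.07, "tz": 0, "wx": 0, "wy": 0, "wz": -0.144, "claw": -1}, {"tx": -0.9, "ty": -4.07, "tz": 0, "wx": 0, "wy": 0, "wz": -0.144, "claw": -1}, {"tx": -0.9, "ty": -4.07, "tz": 0, "wx": 0, "wy": 0, "wz": -0.144, "claw": -1}, {"tx": -0.9, "ty": -4.07, "tz": 0, "wx": 0, "wy": 0, "wz": -0.144, "claw": -1}, {"tx": -0.9, "ty": -4.07, "tz": 0, "wx": 0, "wy": 0, "wz": -0.144, "claw": -1}, {"tx": -0.9, "ty": -4.07, "tz": -3, "wx": 0, "wy": 0, "wz": -0.144, "claw": -1}, {"tx": 0, "ty": 0, "tz": 0, "wx": 0, "wy": 0, "wz": 0, "claw": -1}, {"tx": 0, "ty": 0, "tz": 0, "wx": 0, "wy": 0, "wz": 0, "claw": -1}]}}

```text
clock: 18.4
tcp_pos: [0.4535, 0.1381, 0.0713]
orientation: [-0.0, 0.963, 0.271, 0.0]
wrist_force: [-0.3, 0.5, -0.4]
finger_gap: 0.0854
grip_force: 0.0
```

Emit:
{"op": "carry_out", "data": {"moves": [{"tx": 0, "ty": 0, "tz": -3, "wx": 0, "wy": 0, "wz": 0, "claw": -1}, {"tx": 0, "ty": 0, "tz": -2, "wx": 0, "wy": 0, "wz": 0, "claw": -1}, {"tx": 0, "ty": 0, "tz": -0.9, "wx": 0, "wy": 0, "wz": 0, "claw": -1}, {"tx": 0, "ty": 0, "tz": 0, "wx": 0, "wy": 0, "wz": 0, "claw": -0.2}, {"tx": 0, "ty": 0, "tz": 0, "wx": 0, "wy": 0, "wz": 0, "claw": 1}, {"tx": 0, "ty": 0, "tz": 0, "wx": 0, "wy": 0, "wz": 0, "claw": 1}, {"tx": 0, "ty": 0, "tz": 0, "wx": 0, "wy": 0, "wz": 0, "claw": 1}, {"tx": 0, "ty": 0, "tz": 0, "wx": 0, "wy": 0, "wz": 0, "claw": 1}]}}

```text
clock: 19.4
tcp_pos: [0.4542, 0.1383, 0.0133]
orientation: [0.0, 0.963, 0.271, 0.001]
wrist_force: [-0.1, 1.3, 5.7]
finger_gap: 0.0374
grip_force: 32.0
```

Emit:
{"op": "carry_out", "data": {"moves": [{"tx": 0, "ty": 0, "tz": 5, "wx": 0, "wy": 0, "wz": 0, "claw": 1}, {"tx": 0.65, "ty": 2.55, "tz": 2, "wx": 0, "wy": 0, "wz": 0.144, "claw": 1}, {"tx": 0.65, "ty": 2.55, "tz": 0, "wx": 0, "wy": 0, "wz": 0.144, "claw": 1}, {"tx": 0.65, "ty": 2.55, "tz": 0, "wx": 0, "wy": 0, "wz": 0.144, "claw": 1}, {"tx": 0.65, "ty": 2.55, "tz": 0, "wx": 0, "wy": 0, "wz": 0.144, "claw": 1}, {"tx": 0.65, "ty": 2.55, "tz": 0, "wx": 0, "wy": 0, "wz": 0.144, "claw": 1}, {"tx": 0.65, "ty": 2.55, "tz": 0, "wx": 0, "wy": 0, "wz": 0.144, "claw": 1}, {"tx": 0, "ty": 0, "tz": 0, "wx": 0, "wy": 0, "wz": 0, "claw": 1}]}}

```text
clock: 20.4
tcp_pos: [0.4924, 0.2922, 0.082]
orientation: [0.0, 0.761, 0.649, 0.0]
wrist_force: [-0.1, -0.3, -0.2]
finger_gap: 0.0373
grip_force: 31.1
```

Emit:
{"op": "carry_out", "data": {"moves": [{"tx": 0, "ty": 0, "tz": -3, "wx": 0, "wy": 0, "wz": 0, "claw": 1}, {"tx": 0, "ty": 0, "tz": -2, "wx": 0, "wy": 0, "wz": 0, "claw": 1}, {"tx": 0, "ty": 0, "tz": -0.7, "wx": 0, "wy": 0, "wz": 0, "claw": 1}, {"tx": 0, "ty": 0, "tz": 0, "wx": 0, "wy": 0, "wz": 0, "claw": 1}]}}

```text
clock: 20.9
tcp_pos: [0.4919, 0.2903, 0.0251]
orientation: [-0.0, 0.761, 0.648, -0.001]
wrist_force: [0.3, -0.5, -0.9]
finger_gap: 0.037
grip_force: 31.1
```

Emit:
{"op": "carry_out", "data": {"moves": [{"tx": 0, "ty": 0, "tz": -0.4, "wx": 0, "wy": 0, "wz": 0, "claw": 1}, {"tx": 0, "ty": 0, "tz": 0, "wx": 0, "wy": 0, "wz": 0, "claw": 1}, {"tx": 0, "ty": 0, "tz": 0, "wx": 0, "wy": 0, "wz": 0, "claw": -1}, {"tx": 0, "ty": 0, "tz": 0, "wx": 0, "wy": 0, "wz": 0, "claw": -1}, {"tx": 0, "ty": 0, "tz": 0, "wx": 0, "wy": 0, "wz": 0, "claw": -1}, {"tx": 0, "ty": 0, "tz": 3, "wx": 0, "wy": 0, "wz": 0, "claw": -1}, {"tx": 0, "ty": 0, "tz": 5, "wx": 0, "wy": 0, "wz": 0, "claw": -1}, {"tx": 0, "ty": 0, "tz": 5, "wx": 0, "wy": 0, "wz": 0, "claw": -1}]}}

```text
clock: 21.9
tcp_pos: [0.4919, 0.2909, 0.1525]
orientation: [-0.0, 0.761, 0.649, -0.0]
wrist_force: [0.5, 0.1, -0.3]
finger_gap: 0.0856
grip_force: 0.0
```

Emit:
{"op": "carry_out", "data": {"moves": [{"tx": 0, "ty": -5, "tz": 0, "wx": 0, "wy": 0, "wz": 0, "claw": -1}, {"tx": 0, "ty": -5, "tz": 0, "wx": 0, "wy": 0, "wz": 0, "claw": -1}, {"tx": 0, "ty": -5, "tz": 0, "wx": 0, "wy": 0, "wz": 0, "claw": -1}, {"tx": 0, "ty": -5, "tz": 0, "wx": 0, "wy": 0, "wz": 0, "claw": -1}, {"tx": -2, "ty": -5, "tz": 0, "wx": 0, "wy": 0, "wz": 0, "claw": -1}, {"tx": -2, "ty": -5, "tz": 0, "wx": 0, "wy": 0, "wz": 0, "claw": -1}, {"tx": -2, "ty": -5, "tz": 0, "wx": 0, "wy": 0, "wz": 0, "claw": -1}, {"tx": 0, "ty": 0, "tz": 0, "wx": 0, "wy": 0, "wz": 0, "claw": -1}]}}

```text
clock: 22.9
tcp_pos: [0.4312, -0.0617, 0.1515]
orientation: [0.0, 0.763, 0.646, -0.0]
wrist_force: [0.8, 0.6, 0.3]
finger_gap: 0.0858
grip_force: 0.0
```

```bash
python3 - <<'E'
from h import *
c=read_camera("top"); im=c["image"]; W=cloud(c)
cv2.imwrite("pics/top2.png",cv2.resize(im[110:290,110:420],(0,0),fx=2.5,fy=2.5,interpolation=cv2.INTER_CUBIC))
Z=W[...,2]; roi=np.zeros(Z.shape,bool); roi[100:290,105:415]=1
n,l,s,ce=cv2.connectedComponentsWithStats((roi&(Z>.03)&(Z<.055)).astype(np.uint8))
for i in range(1,n):
    if s[i,4]<100: continue
    p=W[l==i]; r=cv2.minAreaRect((p[:,:2]*1000).astype(np.float32))
    print((ce[i]*2.5-[275,275]).round(),s[i,4],np.percentile(p[:,2],[5,50,95]).round(4),np.round(r[0]),np.round(r[1]),round(r[2],1))
    xy=np.array(r[0])/1000-[.5005,.337]; a=np.radians(80.9-90)
    print("   in tray",np.round([xy@[np.cos(a),np.sin(a)],xy@[-np.sin(a),np.cos(a)]],3))
E
```

```text
[382. 133.] 203 [0.0418 0.0477 0.0521] [640.  13.] [49. 58.] 77.0
   in tray [ 0.189 -0.298]
[ 85. 241.] 306 [0.035  0.0398 0.0438] [505. 380.] [77. 38.] 80.8
   in tray [-0.002  0.044]
[156. 254.] 302 [0.0353 0.0399 0.0439] [491. 290.] [75. 38.] 80.6
   in tray [-0.002 -0.048]
[634. 268.] 262 [0.0368 0.0423 0.0468] [ 479. -303.] [53. 54.] 2.3
   in tray [ 0.08  -0.635]
[686. 281.] 261 [0.037  0.0424 0.0468] [ 465. -368.] [53. 54.] 0.8
   in tray [ 0.076 -0.702]
[179. 367.] 291 [0.0308 0.0344 0.0392] [351. 259.] [76. 39.] 14.1
   in tray [-0.136 -0.101]
[387. 366.] 267 [0.0307 0.0344 0.0388] [355.  -1.] [38. 75.] 19.2
   in tray [-0.09  -0.357]
[285. 386.] 292 [0.031  0.0343 0.0387] [330. 128.] [38. 76.] 9.6
   in tray [-0.135 -0.234]
```

View pics/top2.png

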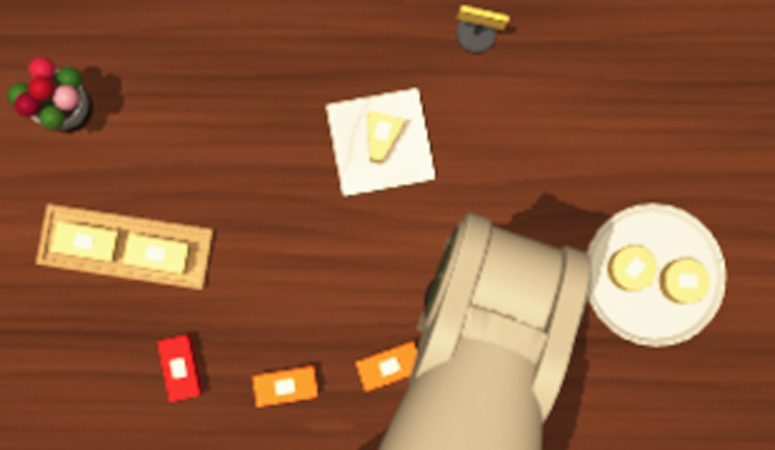

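The picture shows both bars flat in the tray at (85,241) and (156,254), the wedge centred on the slab and the rounds side by side on the plate. The top heights of 40, 42 and 48 mm match cheeses lying flat, and the pot and card stand have not moved.

```bash
python3 -c "
from workcell import env
print(env.hand_in())"
```

```text
the job is handed in; nothing more can be done
None
```

The cheese display is laid out and handed in: both rounds are on the plate, both bars in the tray and the wedge is centred on the slab, all measured flat and within tolerance, though the hand-in returned no verdict.

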